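# Scan a returned carton, then hold the damp meter on its orange dot

## Task

Check the carton with the orange dot for damp: take the yellow meter from its black dock, first aim it at that carton's white barcode label, holding it steady for a good second with the tip about 50 mm off the middle of the label and square to the carton's sloping face. Then set the tip on the middle of the orange dot, square to the face, press gently until the sprung tip is about half way in, and finish while holding it there, still gripped in the hand. Leave the carton with the blue dot untouched and the other things on the bench where they are.

Things in the scene. Friction and masses are not known exactly. Their poses are not given: they have to be found in the camera images.
- meter: Yellow damp meter, 127 mm long, about 0.2 kg, loose, upright in the dock, tip down. Origin on its axis at the underside of its black flange (40 mm across, 6 mm thick), which rests on the dock; z along the axis away from the tip. Square yellow handle 28 x 28 mm, sides along x and y, from z = 6 to 72 mm; black nose 18 mm across to z = -35, sprung tip to -55 mm. It scans along the axis, past the tip.
- tip_end (a point): Centre of the end face of the meter's tip: a flat black rubber foot 14 mm across, on the meter's axis, 55 mm below the meter's origin with the tip fully out.
- tip (a joint): How far the sprung tip is pushed into the meter, m: 0 fully out, 0.010 fully in (hard stop). Spring 400 N/m, so half way in is 5 mm and 2 N.
- dock: Black block 70 x 70 x 70 mm fixed to the table, with an upright through hole 25 mm across in its middle where the meter's nose hangs. Origin under its middle, on the table.
- carton_orange: The carton to check: white steel rest, 172 x 220 mm, with a cardboard carton (160 x 210 x 50 mm) on it, all fixed to the table. The carton's top face slopes 18 deg, low at the rest's front (its -x), 65 to 115 mm above the table. Origin under the rest's middle on the table, z up, long side along y. Its round dot is orange.
- label_orange: White label 50 x 70 mm with black bars on the face of the carton with the orange dot; origin at its middle on the face; x runs up the slope, y along the carton's long side, z straight out of the face (18 deg from vertical, leaning to the rest's front). It lies 120 mm along +y and 45 mm up the slope from the dot.
- dot_orange: Flat orange dot, 30 mm across, on the same face; origin at its middle on the face; x runs up the slope, y along the carton's long side, z straight out of the face (18 deg from vertical, leaning to the rest's front).
- carton_blue: The carton to leave alone, alike but with a blue dot: white steel rest, 172 x 220 mm, with a cardboard carton (160 x 210 x 50 mm) on it, all fixed to the table. The carton's top face slopes 18 deg, low at the rest's front (its -x), 65 to 115 mm above the table. Origin under the rest's middle on the table, z up, long side along y. 
- tape: Roll of brown tape lying flat, 96 mm across, 48 mm high. Bystander, loose; origin under its middle.
- jar: Jar of pet treats with green lid, 72 mm across, 100 mm high. Bystander, loose; origin under its middle.
- bone: Green plastic dog bone, 118 x 52 x 28 mm, long side along its x, lying flat. Bystander, loose; origin under its middle on the table.
Not all that is in view belongs to the job. What is shaped like the dock but purple or red is not meant.

How it is judged:
By the outcome, as a careful person would: the job done as asked, in the order asked, and still so for the second after the job is handed in, while the arm keeps its last pose, push and grip.
It also fails if it takes over 43 s, if anything falls off the work surface, if the arm or the gripper's body presses on something with over 40 N, if the wrist force passes 120 N, or if a joint passes its speed limit or range.

## Robot

A 6-joint arm with a two-finger parallel gripper is mounted at the origin on the work surface. World frame = base frame: x ahead of the robot, y to its left, z up, the work surface at z = 0. Lengths are in m, angles in degrees, forces in N, time in s.
With the tool pointing down it reaches from about 0.275 to 0.825 m from the base axis. Payload 4.9 kg.
Tool frame: the origin (TCP) lies at the very end of the fingers, on their centre line; the grasp point (between the pads) lies 19 mm behind it; z points along the fingers, y is the direction in which the jaws open and shut (so a half turn about z gives the same grasp; the last joint's range is limited). The gripper opens to 85 mm and grips with 20 to 120 N. Pads are 22 mm wide; open, the fingers measure 114 mm over their backs; the gripper's body (76 mm by 85 mm) begins 54 mm behind the grasp point. The pads swing forward as they close: fully open they stand 13 mm farther back than shut.
Start: joints at [-75.012, 18.69, -11.035, 60.275, 0, 82.311], TCP at [0.212, -0.507, 0.231] pointing down, gripper open.
Joint ranges: [-152.03, 152.03], [-55.5, 102.48], [-74.3, 77.21], [-110.64, 120.58], [-84.22, 78.4], [-180, 180]. Speed limits (degrees/s): [147.25, 147.25, 180, 180, 180, 180].

## Interface

Orientations are given as [roll, pitch, yaw] about the fixed x, y, z axes, in that order (R = Rz(yaw) Ry(pitch) Rx(roll)).
In Python, from rig import manip, eyes gives the robot as it stands. The module is installed in compiled form; this text tells all that it offers.
- The arm moves only by the tool step_arm, never from a script. Its argument "series" is a list of rows, each a list of 7 numbers: the closure, from -1 (fully open) to 1 (shut), then the shift along the tool's x, y, z in mm, then the turn, a rotation vector about the tool's x, y, z in rad. A call has 1 to 12 rows; each row is the pose to reach, as a shift and turn from the pose commanded when the call began, along the tool's axes at that moment; what a row does not reach only later rows make up. A row lasts 1/12 s, in which the tool goes at most 41.7 mm and 7.16 degrees, less where a joint would pass 70% of its speed; a pose out of reach is approached as far as the arm can. A call with a gripper value outside its range is refused whole. The fingers move at their own pace and stop on an object; "force" is the grip in N (left out, the last holds). Time passes only in rows, so rows that repeat a pose let the fingers close. It gives the time, the measured TCP pose, the force and the opening at its end, in the units of the state.
- manip.get_obs(): the state, without advancing time (a new reading comes with each control period).
- eyes.grab_frame(name): name is "side" or "top" or "wrist"; returns a dict with "color" (480x640x3 uint8, red, green, blue), "fx", "fy", "cx", "cy" (pixels), "eye" and "orientation" of the camera in the world. Camera axes: x right, y down, z forward; pixel columns grow to the right and rows downward; lengths in m; the calibration is good to about 2 mm. A picture is of the moment at which its call begins. There is no depth.
- manip.finish_job(): hands the job in, once; it reports no verdict.
The state is a dict: "clock": time; "joint_positions": joint angles; "qvel": joint speeds; "effort": joint torques, N m; "ee_pos": TCP position; "orientation": TCP orientation; "ft_force": force on the tool from outside, world axes, zero at the start; "moment": the same for the moment, N m; "opening": finger opening in m.
Only numpy, scipy, OpenCV 4.12 (cv2) and the standard library are available. Lean on these libraries where they do the work, as an engineer would, in place of code of your own. Each camera call takes 0.05 s, during which the arm holds its last target. There are 200 camera calls.

## Working session

There is one attempt and no reset: what is moved stays moved. The work goes in short steps, Python scripts to look and compute and a tool call to move; the robot and the scene stay as the last step left them, time stands still between calls to the robot, and variables do not carry over. Pictures are saved under pics/ and viewed, about 8 in all and at most 12, crops included, and the job is handed in when it is done.

Besides the shell and the picture viewer there is one more tool, called by a JSON object that holds its "api" and its "payload". step_arm: Moves the arm, as the interface text tells. Its arguments: {"type":"object","properties":{"series":{"type":"array"},"force":{"type":"number"}},"required":["series"]}

```bash
mkdir -p pics
cat > h.py <<'E'
import numpy as np, cv2
from scipy.spatial.transform import Rotation as R
from rig import manip, eyes
def snap(n,f):
    d=eyes.grab_frame(n); cv2.imwrite(f,d["color"][:,:,::-1]); 
    import pickle; pickle.dump(d,open(f[:-4]+'.pkl','wb')); return d
def load(f):
    import pickle; return pickle.load(open(f[:-4]+'.pkl','rb'))
def rot(o):
    o=np.array(o,float)
    if o.shape==(3,3): return o
    if o.size==4: raise Exception('quat')
    return R.from_euler('xyz',o,degrees=True).as_matrix()
def ray(d,u,v):
    r=rot(d["orientation"])@np.array([(u-d["cx"])/d["fx"],(v-d["cy"])/d["fy"],1]); return np.array(d["eye"]),r/np.linalg.norm(r)
def atz(d,u,v,z):
    e,r=ray(d,u,v); return e+r*(z-e[2])/r[2]
def proj(d,p):
    c=rot(d["orientation"]).T@(np.array(p)-d["eye"]); return c[0]/c[2]*d["fx"]+d["cx"],c[1]/c[2]*d["fy"]+d["cy"]
E
python3 - <<'E'
from h import *
for n in("side","top"):
    d=snap(n,f'pics/{n}0.png'); print({k:v for k,v in d.items() if k!='color'})
print(manip.get_obs())
E
```

```text
{'fx': 609.4764121313807, 'fy': 609.4764121313807, 'cx': 317.34588695288596, 'cy': 239.60605717181826, 'eye': array([0.46571742, 0.98956561, 0.82024955]), 'orientation': array([-126.3824812,    1.0116084, -172.786694 ])}
{'fx': 537.2861470246197, 'fy': 537.2861470246197, 'cx': 325.3946550001368, 'cy': 239.55790052810153, 'eye': array([ 0.33060232, -0.00190745,  1.337467  ]), 'orientation': array([-167.85034152,   -0.35509336,  -89.66846606])}
{'clock': 0.1, 'joint_positions': array([-7.50133291e+01,  1.87255629e+01, -1.10845073e+01,  6.02769000e+01,
        2.20870632e-04,  8.23089648e+01]), 'qvel': array([ 0.11957899, -0.17804973,  0.11505008,  0.01871034,  0.00434724,
        0.09168006]), 'effort': array([ 2.95069131e-04, -4.44238937e+01,  2.63038194e+01,  7.87201367e-03,
       -1.00375569e-04,  1.98711268e-05]), 'ee_pos': array([ 0.21191033, -0.50697649,  0.2306144 ]), 'orientation': array([-1.79913842e+02, -1.18581864e-02,  2.26776970e+01]), 'ft_force': array([ 0.61496088, -0.36042464, -0.11387291]), 'moment': array([-0.01799825,  0.04408777, -0.00769478]), 'opening': 0.08557154928537743}
```

View pics/top0.png

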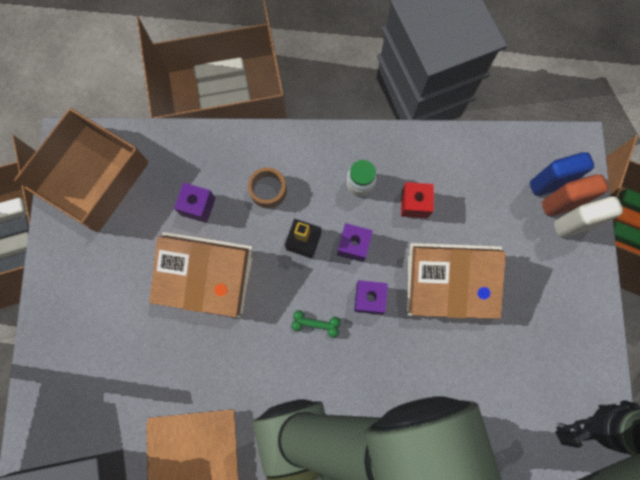

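View pics/side0.png

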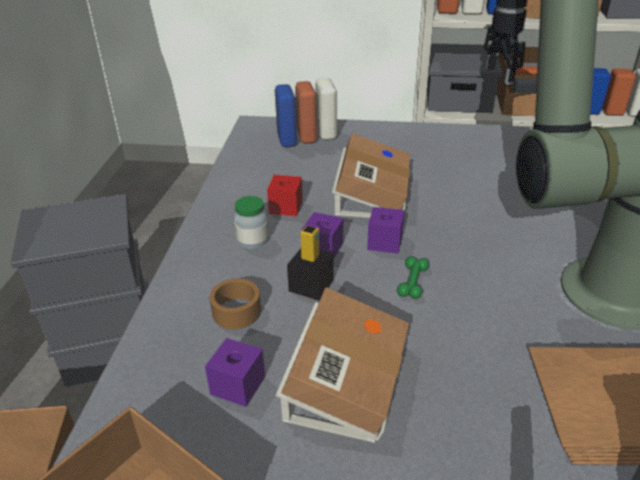

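Candidates for the dock: black with the yellow meter at top (302,238). The decoys are purple at (195,202), (354,242) and (371,296), and red at (418,200). I choose the black one. The orange carton is at (200,277), with its label at (173,263) and dot at (221,290). The blue carton is at (457,283). I'll check this in a close crop.

Run:
```python
from h import *
t=cv2.imread('pics/top0.png'); s=cv2.imread('pics/side0.png')
a=cv2.resize(t[210:330,140:340],None,fx=4,fy=4,interpolation=cv2.INTER_CUBIC)
cv2.imwrite('pics/ct.png',a)
b=cv2.resize(s[215:445,265:425],None,fx=3.4,fy=2.6,interpolation=cv2.INTER_CUBIC)
b=cv2.resize(s[220:400,270:420],None,fx=3.3,fy=3.3,interpolation=cv2.INTER_CUBIC)
cv2.imwrite('pics/cs.png',b)
```

```text
(no output)
```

View pics/ct.png

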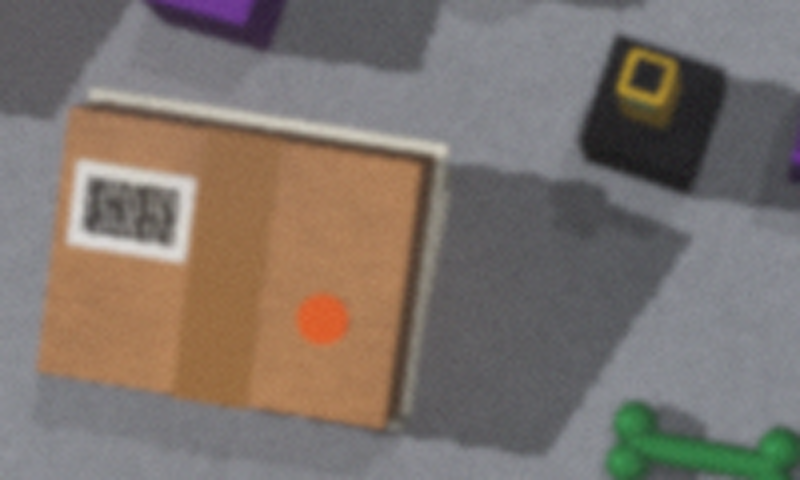

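View pics/cs.png

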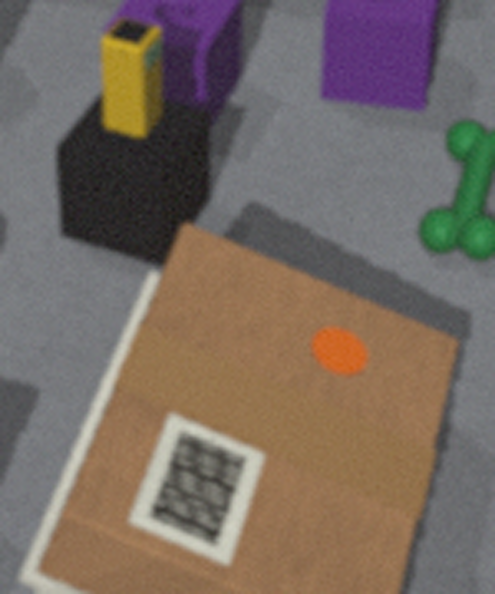

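```bash
cat > m.py <<'E'
from h import *
from scipy.optimize import least_squares
T=load('pics/top0.png');S=load('pics/side0.png')
ct=lambda x,y:(140+(x+.5)/4-.5,210+(y+.5)/4-.5)
cs=lambda x,y:(270+(x+.5)/3.3-.5,220+(y+.5)/3.3-.5)
tri=lambda a,b:least_squares(lambda p:np.r_[np.subtract(proj(T,p),a),np.subtract(proj(S,p),b)],[.5,.1,.1])
for n,a,b in(('dot',ct(323,320),cs(340,350)),('label',ct(131,210),cs(197,488)),('mtop',ct(649,77),cs(132,30))):
    r=tri(a,b);print(n,r.x.round(4),'res px',r.fun.round(1))
print('mtop at z.142',atz(T,*ct(649,77),.142),atz(S,*cs(132,30),.142))
def face(p,u,v):
    Rm=R.from_euler('z',p[2]).as_matrix()@R.from_euler('y',-18,degrees=True).as_matrix()
    return np.r_[p[:2],p[7] if len(p)>7 else .0902]+Rm@[u,v,0]
# p: cx,cy,yaw, dot u,v
def f(p):
    o=[]
    for (u,v),c in zip([(.08,.105),(.08,-.105),(-.08,-.105),(-.08,.105)],[(75,105),(428,158),(388,428),(40,372)]): o+=list(np.subtract(proj(T,face(p,u,v)),ct(*c)))
    for (u,v),c in zip([(.08,-.105),(-.08,-.105)],[(187,222),(462,338)]): o+=list(np.subtract(proj(S,face(p,u,v)),cs(*c)))
    for du,dv,a,b in((0,0,(323,320),(340,350)),(.045,.12,(131,210),(197,488))):
        q=face(p,p[3]+du,p[4]+dv); o+=list(np.subtract(proj(T,q),ct(*a)))+list(np.subtract(proj(S,q),cs(*b)))
    return np.array(o)
r=least_squares(f,[.5,.2,0,-.02,-.06]);p=r.x
print(p.round(4),'yaw',np.degrees(p[2]),r.fun.round(1))
print('dot',face(p,p[3],p[4]),'label',face(p,p[3]+.045,p[4]+.12))
c=np.array([atz(T,*ct(*q),.142) for q in((630,50),(679,58),(668,108),(619,98))]);print(c.round(4),c.mean(0))
dk=np.array([atz(T,*ct(*q),.07) for q in((618,37),(724,70),(690,190),(584,150))]);print(dk.round(4),dk.mean(0))
for e in(c,dk): print([np.degrees(np.arctan2(*(e[(i+1)%4]-e[i])[[1,0]])).round(1) for i in range(4)])
E
python3 m.py
```

```text
dot [0.4791 0.2364 0.0848] res px [ 0. -0.  0.  0.]
label [0.5409 0.3489 0.0977] res px [-0.   0.1 -0.  -0. ]
mtop [0.6122 0.046  0.1433] res px [-0.   0.1 -0.  -0. ]
mtop at z.142 [0.61260425 0.04606375 0.142     ] [0.61235837 0.04422359 0.142     ]
[ 0.5082  0.2909 -0.1593 -0.0208 -0.0581] yaw -9.130076310378314 [-0.8 -0.1 -0.4  1.4 -0.1  0.7 -0.6 -0.1 -0.7 -1.6 -0.5 -0.6 -0.  -0.1
 -0.2  0.5  0.2  0.2  0.1 -0.2]
dot [0.4794324  0.23668391 0.08376901] label [0.54072889 0.34837263 0.09767477]
[[0.6284 0.0572 0.142 ]
 [0.6239 0.0291 0.142 ]
 [0.5945 0.035  0.142 ]
 [0.6002 0.063  0.142 ]] [0.61176079 0.04604862 0.142     ]
[[0.6544 0.0682 0.07  ]
 [0.6343 0.0036 0.07  ]
 [0.5602 0.0234 0.07  ]
 [0.5842 0.0873 0.07  ]] [0.60829518 0.04560901 0.07      ]
[np.float64(-99.1), np.float64(168.6), np.float64(78.6), np.float64(-11.6)]
[np.float64(-107.3), np.float64(165.0), np.float64(69.5), np.float64(-15.3)]
```

```bash
cat >> h.py <<'E'
def cur():
    o=manip.get_obs(); return np.array(o["ee_pos"]),rot(o["orientation"]),o
def to(p,Rt,p0=None,R0=None):
    a,b,o=cur(); p0=a if p0 is None else p0; R0=b if R0 is None else R0
    print('t',o['clock'],'shift mm',(R0.T@(np.array(p)-p0)*1e3).round(1),'rv',R.from_matrix(R0.T@Rt).as_rotvec().round(4))
down=lambda y:R.from_euler('xyz',[180,0,y],degrees=True).as_matrix()
E
python3 -c "
from h import *
to([.612,.0455,.225],down(79.5))"
```

```text
t 0.1 shift mm [ 582.2 -355.5    6.3] rv [-1.300e-03 -9.000e-04 -9.917e-01]
```

{"api": "step_arm", "payload": {"series": [[-1,30,-18,0,0,0,-0.05],[-1,75,-46,1,0,0,-0.13],[-1,120,-73,1,0,0,-0.21],[-1,165,-101,2,0,0,-0.28],[-1,210,-128,2,0,0,-0.36],[-1,255,-156,3,0,0,-0.44],[-1,300,-183,3,0,0,-0.52],[-1,345,-211,4,0,0,-0.59],[-1,390,-238,4,0,0,-0.67],[-1,435,-265,5,0,0,-0.75],[-1,480,-293,5,0,0,-0.82],[-1,515,-314,6,0,0,-0.9]]}}

```text
clock: 1.1
ee_pos: [0.5022, -0.106, 0.2264]
orientation: [-180.0, 0.0, 74.5]
ft_force: [0.3, -0.6, 0.7]
opening: 0.0856
```

```bash
python3 -c "
from h import *
to([.612,.0455,.225],down(79.5))"
```

```text
t 1.1 shift mm [175.4  65.2   1.4] rv [-0.0003  0.0001 -0.088 ]
```

{"api": "step_arm", "payload": {"series": [[-1,0,0,0,0,0,0],[-1,0,0,0,0,0,0],[-1,0,0,0,0,0,0]]}}

```text
clock: 1.35
ee_pos: [0.501, -0.108, 0.2261]
orientation: [-179.9, 0.0, 74.2]
ft_force: [-0.3, -0.3, 0.2]
opening: 0.085
```

```bash
python3 -c "
from h import *
to([.612,.0455,.225],down(79.5))"
```

```text
t 1.35 shift mm [177.9  65.1   1. ] rv [-0.0014  0.0004 -0.0916]
```

{"api": "step_arm", "payload": {"series": [[-1,25,9,0,0,0,-0.01],[-1,60,22,0,0,0,-0.03],[-1,95,35,0,0,0,-0.05],[-1,130,48,0,0,0,-0.07],[-1,160,58,0,0,0,-0.09],[-1,178,65,0,0,0,-0.09],[-1,178,65,0,0,0,-0.09],[-1,178,65,0,0,0,-0.09],[-1,178,65,0,0,0,-0.09]]}}

```text
clock: 2.1
ee_pos: [0.6117, 0.0436, 0.2264]
orientation: [-179.9, 0.0, 79.2]
ft_force: [0.0, 0.1, 0.3]
opening: 0.0855
```

```bash
python3 -c "
from h import *
print(cur()[:1]);d=snap('wrist','pics/w1.png');print(d['eye'],d['orientation'])
to([.612,.0455,.225],down(79.5))
print(proj(d,[.612,.0455,.142]))"
```

```text
(array([0.61167116, 0.04358131, 0.22635295]),)
[0.62690328 0.12265798 0.36894543] [ 1.61356921e+02  4.79082485e-02 -1.07324111e+01]
t 2.15 shift mm [ 2.  -0.   1.6] rv [-0.0008  0.0006 -0.0046]
(np.float64(318.3464820705143), np.float64(246.61910759688914))
```

View pics/w1.png

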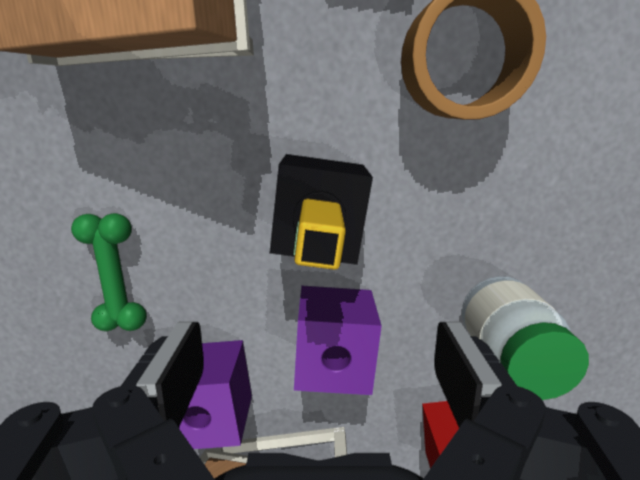

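The wrist view shows the handle's top ring centred at about (320,245), where I predicted (318,247). It looks turned a few degrees more than I assumed. The next crop measures that.

```bash
python3 -c "
from h import *
s=cv2.imread('pics/w1.png')[190:280,265:385]
cv2.imwrite('pics/cw.png',cv2.resize(s,None,fx=6,fy=6,interpolation=cv2.INTER_CUBIC))"
```

```text
(no output)
```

View pics/cw.png

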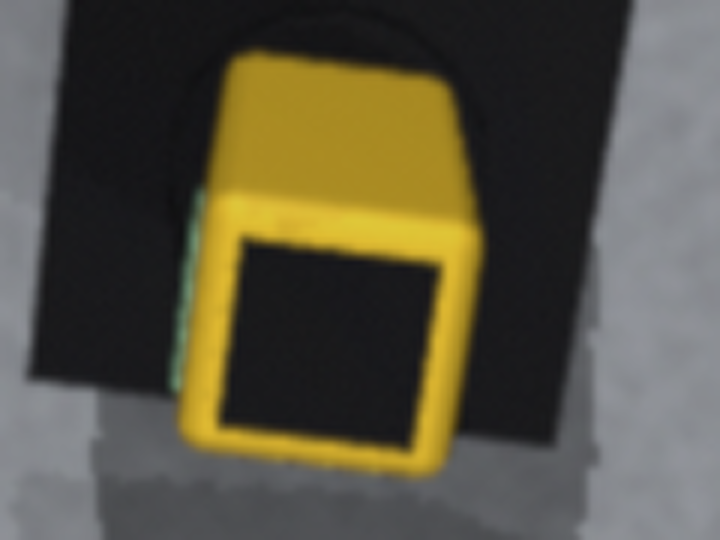

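```bash
python3 -c "
from h import *
d=load('pics/w1.png')
c=np.array([atz(d,265+(x+.5)/6-.5,190+(y+.5)/6-.5,.142) for x,y in((242,238),(442,264),(413,450),(218,424))])
print(c.round(4),c.mean(0));print([np.degrees(np.arctan2(*(c[(i+1)%4]-c[i])[[1,0]])).round(1) for i in range(4)])
to(np.r_[c.mean(0)[:2],.225],down(73)); to([.6125,.0455,.098],down(73))
o=manip.get_obs();print(o['joint_positions'])
"
```

```text
[[0.6063 0.0575 0.142 ]
 [0.6249 0.0513 0.142 ]
 [0.6188 0.0326 0.142 ]
 [0.6001 0.039  0.142 ]] [0.61253963 0.04507831 0.142     ]
[np.float64(-18.5), np.float64(-108.3), np.float64(161.1), np.float64(71.6)]
t 2.15 shift mm [1.7 0.6 1.6] rv [-0.0007  0.0006  0.1088]
t 2.15 shift mm [  2.1   0.5 128.6] rv [-0.0007  0.0006  0.1088]
[-2.80807557e+00  2.56545326e+01 -1.25615627e+00  6.31376408e+01
 -2.53634689e-02  9.79568121e+01]
```

{"api": "step_arm", "payload": {"series": [[-1,1,0,15,0,0,0.04],[-1,2,0.5,40,0,0,0.1],[-1,2,0.5,65,0,0,0.135],[-1,2,0.5,90,0,0,0.135],[-1,2,0.5,110,0,0,0.135],[-1,2,0.5,122,0,0,0.135],[-1,2,0.5,128,0,0,0.135],[-1,2,0.5,128,0,0,0.135],[-1,2,0.5,128,0,0,0.135]]}}

```text
clock: 2.9
ee_pos: [0.6134, 0.0465, 0.0992]
orientation: [180.0, -0.0, 71.6]
ft_force: [-0.2, 0.5, 0.4]
opening: 0.0852
```

{"api": "step_arm", "payload": {"series": [[1,0,0,0,0,0,0],[1,0,0,0,0,0,0],[1,0,0,0,0,0,0],[1,0,0,0,0,0,0],[1,0,0,0,0,0,0],[1,0,0,0,0,0,0],[1,0,0,0,0,0,0],[1,0,0,0,0,0,0]], "force": 60}}

```text
clock: 3.57
ee_pos: [0.6136, 0.0475, 0.0992]
orientation: [180.0, -0.0, 71.7]
ft_force: [-0.5, 0.7, 5.4]
opening: 0.0274
```

{"api": "step_arm", "payload": {"series": [[1,0,0,-5,0,0,0],[1,0,0,-15,0,0,0],[1,0,0,-30,0,0,0],[1,0,0,-50,0,0,0],[1,0,0,-75,0,0,0],[1,0,0,-100,0,0,0],[1,0,0,-125,0,0,0],[1,0,0,-145,0,0,0],[1,0,0,-150,0,0,0],[1,0,0,-150,0,0,0],[1,0,0,-150,0,0,0]]}}

```text
clock: 4.48
ee_pos: [0.6129, 0.0474, 0.2478]
orientation: [-179.9, 0.0, 71.7]
ft_force: [-0.1, 0.5, -2.8]
opening: 0.0274
```

```bash
cat >> h.py <<'E'
yaw=np.radians(-9.13)
RF=R.from_euler('z',yaw).as_matrix()@R.from_euler('y',-18,degrees=True).as_matrix()  # face axes
n=RF[:,2]
LAB=np.array([.5407,.3484,.0977]); DOT=np.array([.4794,.2367,.0838])
def align(R0):  # minimal rotation taking tool z to -n
    a=R0[:,2]; v=np.cross(a,-n); s=np.linalg.norm(v)
    return R.from_rotvec(v/s*np.arctan2(s,-a@n)).as_matrix()@R0
E
python3 - <<'E'
from h import *
p,R0,o=cur();print(p,o['joint_positions'].round(1),o['opening'])
Rt=align(R0); 
to(LAB+.17*n,Rt); to(LAB+.1342*n,Rt)
d=snap('side','pics/s2.png');t=snap('top','pics/t2.png')
for q in(.0292,.0842): print(proj(d,p+R0@[0,0,q]),proj(d,p+R0@[-.0026,0,q]))
i=cv2.imread('pics/s2.png');u,v=map(int,proj(d,p+R0@[0,0,.05]))
cv2.imwrite('pics/cs2.png',cv2.resize(i[v-60:v+60,u-70:u+70],None,fx=5,fy=5,interpolation=cv2.INTER_CUBIC));print(u,v)
E
```

```text
[0.61292616 0.0474439  0.24779898] [ -2.5  25.2   1.1  66.    0.  105.9] 0.02736361413080043
t 4.4833 shift mm [ 254.5 -215.1  -11.4] rv [-0.311   0.0505 -0.    ]
t 4.4833 shift mm [ 256.3 -204.2   22.6] rv [-0.311   0.0505 -0.    ]
(np.float64(308.08076461963464), np.float64(195.87293379851593)) (np.float64(308.70289807949166), np.float64(195.1839873153903))
(np.float64(308.8802066818574), np.float64(220.4280639746575)) (np.float64(309.4835402501608), np.float64(219.71874750490008))
308 205
```

View pics/cs2.png

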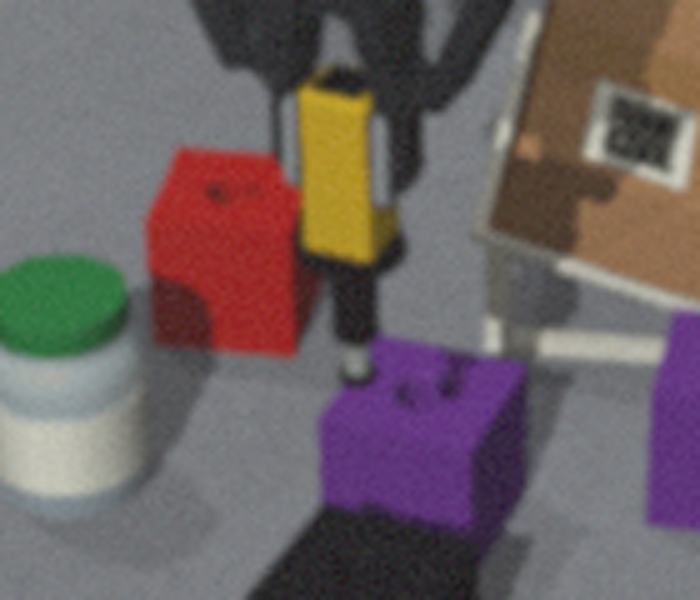

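{"api": "step_arm", "payload": {"series": [[1,10,-8,-1,-0.02,0.003,0],[1,30,-25,-2,-0.05,0.008,0],[1,60,-51,-3,-0.08,0.013,0],[1,90,-76,-4,-0.12,0.019,0],[1,120,-101,-5,-0.16,0.025,0],[1,150,-127,-7,-0.2,0.032,0],[1,180,-152,-8,-0.24,0.038,0],[1,205,-173,-9,-0.27,0.044,0],[1,230,-194,-10,-0.3,0.048,0],[1,245,-207,-11,-0.311,0.0505,0],[1,254.5,-215,-11.4,-0.311,0.0505,0],[1,254.5,-215,-11.4,-0.311,0.0505,0]]}}

```text
clock: 5.58
ee_pos: [0.4875, 0.3585, 0.2586]
orientation: [162.3, -2.8, 72.3]
ft_force: [0.0, 0.3, -1.2]
opening: 0.0271
```

{"api": "step_arm", "payload": {"series": [[1,0,0,0,0,0,0],[1,0,0,0,0,0,0],[1,0,0,0,0,0,0]]}}

```text
clock: 5.83
ee_pos: [0.49, 0.3553, 0.2596]
orientation: [162.2, -2.8, 72.0]
ft_force: [0.8, 0.6, -2.5]
opening: 0.0278
```

Run:
```python
from h import *
p,R0,o=cur();print(p,o['joint_positions'].round(1),o['opening'])
print('tilt err deg',np.degrees(np.arccos(-R0[:,2]@n)))
Rt=align(R0); to(LAB+.1342*n,Rt)
w=snap('wrist','pics/w3.png');d=snap('side','pics/s3.png');
tip=p+R0@[0,0,.0842]
for c in(w,d): print('tip',proj(c,tip),'tip x-2.6',proj(c,p+R0@[-.0026,0,.0842]),'label',proj(c,LAB),'dot',proj(c,DOT))
a=cv2.imread('pics/w3.png')
cv2.imwrite('pics/c3.png',a)
```

```text
[0.4899542  0.35527484 0.25956992] [ 35.2  14.8 -14.9  47.3 -12.5 142.2] 0.027823683457585645
tilt err deg 0.08091739983800895
t 5.8333 shift mm [ 1.1 -1.5 35.6] rv [0.0006 0.0013 0.    ]
tip (np.float64(317.76717151874504), np.float64(249.97112476295712)) tip x-2.6 (np.float64(317.7671051471266), np.float64(254.09375192552852)) label (np.float64(315.86198972092023), np.float64(212.33835970026783)) dot (np.float64(287.98748230165944), np.float64(349.58699502937617))
tip (np.float64(345.9159276693691), np.float64(332.14380647720077)) tip x-2.6 (np.float64(346.60727822513945), np.float64(331.05356218806344)) label (np.float64(329.477981840783), np.float64(367.288545439805)) dot (np.float64(372.475353967775), np.float64(326.21350063115045))
```

View pics/w3.png

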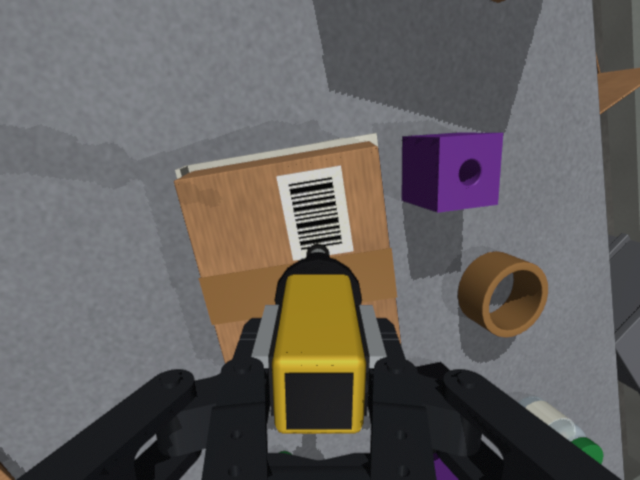

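The label centre shows at about (315.7,213), where I predicted (315.9,212.3). Next is a crop of the foot to get the meter's offset in the grip.

Run:
```python
from h import *
a=cv2.imread('pics/w3.png')[225:325,260:380]; b=cv2.imread('pics/s3.png')[275:400,285:385]
A=cv2.resize(a,None,fx=4,fy=4,interpolation=cv2.INTER_CUBIC);B=cv2.resize(b,None,fx=3.2,fy=3.2,interpolation=cv2.INTER_CUBIC)
A=cv2.convertScaleAbs(A,alpha=1.6,beta=20)
c=np.zeros((400,800,3),np.uint8);c[:,:480]=A;c[:,480:]=B
cv2.imwrite('pics/c3b.png',c)
p,R0,o=cur();w=load('pics/w3.png')
for dx in(0,-.0013,-.0026):
  q=np.array([proj(w,p+R0@[dx+.007*np.cos(t),.007*np.sin(t),.0842]) for t in np.linspace(0,6.28,73)])
  f=np.array([proj(w,p+R0@[dx+.02*np.cos(t),.02*np.sin(t),.0292]) for t in np.linspace(0,6.28,73)])
  print(dx,'foot crop top',(q[:,1].min()-225)*4,'l/r',(q[:,0].min()-260)*4,(q[:,0].max()-260)*4,'flange top',(f[:,1].min()-225)*4)
```

```text
0 foot crop top 54.088027409473625 l/r 184.26365812202016 278.90692620105324 flange top 94.9074239590276
-0.0013 foot crop top 62.51377656312195 l/r 184.34321637396306 278.8232991420691 flange top 105.84200972948258
-0.0026 foot crop top 70.91024856634374 l/r 184.42250074802655 278.7399599696164 flange top 116.72689499957778
```

View pics/c3b.png

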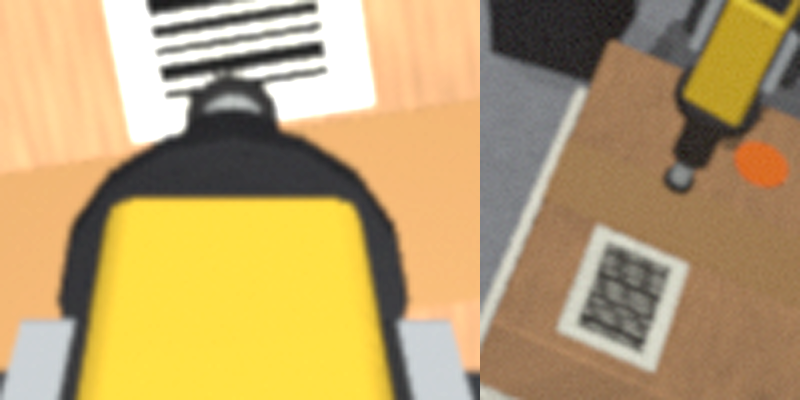

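```bash
cat >> h.py <<'E'
def goal(P,h,dx=-.003,dy=0.):
    p,R0,o=cur(); Rt=align(R0); to(P+n*(h+.0842)-Rt@[dx,dy,0],Rt)
    tip=p+R0@[dx,dy,.0842]; print('tip in face frame mm',(RF.T@(tip-P)*1e3).round(1),'tilt',np.degrees(np.arccos(-R0[:,2]@n)).round(2),'F',o['ft_force'].round(2),'Fn',(n@o['ft_force']).round(2))
E
python3 -c "
from h import *
goal(LAB,.05)"
```

```text
t 5.9333 shift mm [ 3.9 -1.6 35.8] rv [ 0.0008  0.0008 -0.    ]
tip in face frame mm [ 1.  -4.1 85.8] tilt 0.06 F [ 0.68  0.06 -1.5 ] Fn -1.63
```

{"api": "step_arm", "payload": {"series": [[1,1,-0.5,5,0,0,0],[1,2,-1,15,0,0,0],[1,3,-1.5,25,0,0,0],[1,4,-1.5,32,0,0,0],[1,4,-1.5,36,0,0,0],[1,4,-1.5,36,0,0,0],[1,4,-1.5,36,0,0,0],[1,4,-1.5,36,0,0,0],[1,4,-1.5,36,0,0,0],[1,4,-1.5,36,0,0,0]]}}

```text
clock: 6.77
ee_pos: [0.5004, 0.3594, 0.2261]
orientation: [162.1, -2.9, 72.1]
ft_force: [-0.4, -0.0, -1.2]
opening: 0.0273
```

```bash
python3 -c "
from h import *
goal(LAB,.05)"
```

```text
t 6.7667 shift mm [-1.4  0.6  0.8] rv [ 0.0015 -0.001   0.    ]
tip in face frame mm [-0.2  1.5 50.8] tilt 0.1 F [-0.36 -0.03 -1.22] Fn -1.05
```

{"api": "step_arm", "payload": {"series": [[1,-1,0.5,0.8,0,0,0],[1,-1,0.5,0.8,0,0,0],[1,-1,0.5,0.8,0,0,0],[1,-1,0.5,0.8,0,0,0],[1,-1,0.5,0.8,0,0,0],[1,-1,0.5,0.8,0,0,0],[1,-1,0.5,0.8,0,0,0],[1,-1,0.5,0.8,0,0,0],[1,-1,0.5,0.8,0,0,0],[1,-1,0.5,0.8,0,0,0],[1,-1,0.5,0.8,0,0,0],[1,-1,0.5,0.8,0,0,0]]}}

```text
clock: 7.77
ee_pos: [0.5005, 0.358, 0.2248]
orientation: [162.2, -2.8, 72.1]
ft_force: [-0.3, -0.4, -1.8]
opening: 0.0274
```

Run:
```python
from h import *
goal(LAB,.05)
w=snap('wrist','pics/w4.png');d=snap('side','pics/s4.png');p,R0,o=cur();tip=p+R0@[-.003,0,.0842]
print(proj(w,tip),proj(d,tip),proj(d,LAB),proj(w,LAB))
a=cv2.imread('pics/w4.png')[150:290,240:400]; b=cv2.imread('pics/s4.png')[290:410,280:400]
c=np.zeros((420,800,3),np.uint8);c[:,:480]=cv2.convertScaleAbs(cv2.resize(a,(480,420),interpolation=2),alpha=1.5,beta=10);c[:320,480:]=cv2.resize(b,(320,320),interpolation=2)
cv2.imwrite('pics/c4.png',c)
```

```text
t 7.7667 shift mm [-0.1  0.4 -0.6] rv [ 0.0008 -0.0002  0.    ]
tip in face frame mm [-0.3  0.2 49.4] tilt 0.05 F [-0.34 -0.43 -1.82] Fn -1.65
(np.float64(317.7868882414903), np.float64(254.7964668962554)) (np.float64(339.2183370966319), np.float64(348.21009422393377)) (np.float64(329.477981840783), np.float64(367.288545439805)) (np.float64(318.2006806730498), np.float64(230.90036251110138))
```

View pics/c4.png

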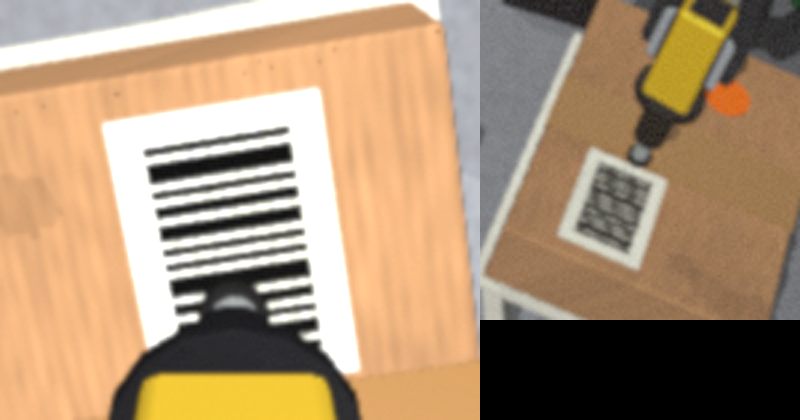

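{"api": "step_arm", "payload": {"series": [[1,0,0,0,0,0,0],[1,0,0,0,0,0,0],[1,0,0,0,0,0,0],[1,0,0,0,0,0,0],[1,0,0,0,0,0,0],[1,0,0,0,0,0,0],[1,0,0,0,0,0,0],[1,0,0,0,0,0,0],[1,0,0,0,0,0,0],[1,0,0,0,0,0,0],[1,0,0,0,0,0,0],[1,0,0,0,0,0,0]]}}

```text
clock: 8.87
ee_pos: [0.5006, 0.358, 0.2249]
orientation: [162.2, -2.8, 72.1]
ft_force: [0.2, -1.0, -3.3]
opening: 0.0274
```

```bash
python3 -c "
from h import *
goal(LAB,.05);goal(DOT,.05);goal(DOT,.02)"
```

```text
t 8.8667 shift mm [-0.1  0.3 -0.5] rv [ 0.0009 -0.0002 -0.    ]
tip in face frame mm [-0.2  0.2 49.5] tilt 0.05 F [ 0.25 -0.97 -3.28] Fn -3.24
t 8.8667 shift mm [-125.8  -24.9   -0.6] rv [ 0.0009 -0.0002 -0.    ]
tip in face frame mm [ 44.8 120.2  49.5] tilt 0.05 F [ 0.25 -0.97 -3.28] Fn -3.24
t 8.8667 shift mm [-125.8  -24.9   29.4] rv [ 0.0009 -0.0002 -0.    ]
tip in face frame mm [ 44.8 120.2  49.5] tilt 0.05 F [ 0.25 -0.97 -3.28] Fn -3.24
```

{"api": "step_arm", "payload": {"series": [[1,-8,-2,0,0,0,0],[1,-25,-5,0,0,0,0],[1,-50,-10,0,0,0,0],[1,-75,-15,0,0,0,0],[1,-98,-19,3,0,0,0],[1,-115,-23,8,0,0,0],[1,-124,-25,18,0,0,0],[1,-126,-25,25,0,0,0],[1,-126,-25,29,0,0,0],[1,-126,-25,29,0,0,0],[1,-126,-25,29,0,0,0],[1,-126,-25,29,0,0,0]]}}

```text
clock: 9.87
ee_pos: [0.4489, 0.2452, 0.1838]
orientation: [162.1, -2.9, 72.1]
ft_force: [0.3, 0.7, -1.3]
opening: 0.0271
```

Run:
```python
from h import *
goal(DOT,.008)
w=snap('wrist','pics/w5.png');d=snap('side','pics/s5.png');t=snap('top','pics/t5.png');p,R0,o=cur();tip=p+R0@[-.003,0,.0842]
print('tip',proj(w,tip),proj(d,tip),'dot',proj(w,DOT),proj(d,DOT))
u,v=map(int,proj(d,DOT))
a=cv2.imread('pics/w5.png')[200:300,260:380]; b=cv2.imread('pics/s5.png')[v-30:v+20,u-20:u+20]
c=np.zeros((400,800,3),np.uint8);c[:,:480]=cv2.convertScaleAbs(cv2.resize(a,(480,400),interpolation=2),alpha=1.5,beta=10);c[:,480:]=cv2.resize(b,(320,400),interpolation=2)
cv2.imwrite('pics/c5.png',c);print(u,v)
```

```text
t 9.8667 shift mm [-0.7 -0.5 12.6] rv [ 0.0015 -0.001  -0.    ]
tip in face frame mm [ 0.7  0.6 20.6] tilt 0.1 F [ 0.3   0.74 -1.3 ] Fn -1.29
tip (np.float64(317.38163445622746), np.float64(255.16638373508556)) (np.float64(376.3729149085415), np.float64(318.6065401878347)) dot (np.float64(316.9916747623416), np.float64(244.7831241527394)) (np.float64(372.475353967775), np.float64(326.21350063115045))
372 326
```

View pics/c5.png

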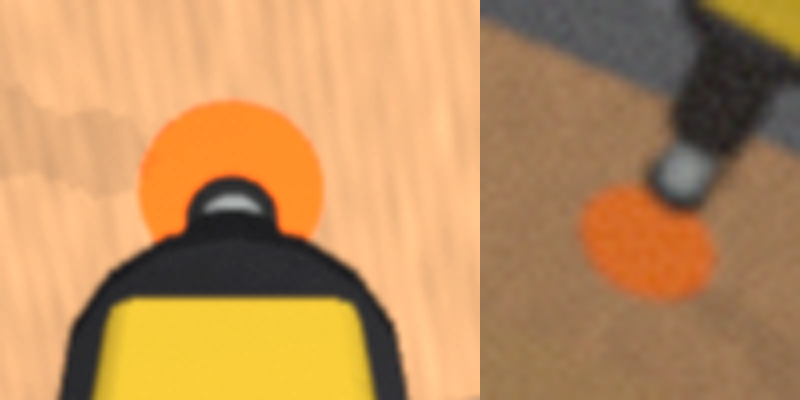

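The dot centre shows at wrist px (317.7,246.6), against a predicted (317.0,244.8). The foot is at (317.9,254.2), against (317.4,255.2). So I need about 1.5 mm of correction along tool -x, then the approach.

{"api": "step_arm", "payload": {"series": [[1,-1,-0.2,3,0,0,0],[1,-1.5,-0.4,7,0,0,0],[1,-1.5,-0.4,11,0,0,0],[1,-1.5,-0.4,14,0,0,0],[1,-1.5,-0.4,14,0,0,0],[1,-1.5,-0.4,14,0,0,0],[1,-1.5,-0.4,14,0,0,0],[1,-1.5,-0.4,14,0,0,0]]}}

```text
clock: 10.68
ee_pos: [0.4519, 0.2426, 0.17]
orientation: [162.2, -2.9, 72.1]
ft_force: [-0.6, -0.3, -0.7]
opening: 0.0271
```

Run:
```python
from h import *
goal(DOT,0)
w=snap('wrist','pics/w6.png');d=snap('side','pics/s6.png')
u,v=372,326
a=cv2.imread('pics/w6.png')[200:300,260:380]; b=cv2.imread('pics/s6.png')[v-30:v+20,u-20:u+20]
c=np.zeros((400,800,3),np.uint8);c[:,:480]=cv2.convertScaleAbs(cv2.resize(a,(480,400),interpolation=2),alpha=1.5,beta=10);c[:,480:]=cv2.resize(b,(320,400),interpolation=2)
cv2.imwrite('pics/c6.png',c)
```

```text
t 10.6833 shift mm [1.6 0.3 6.5] rv [ 0.0011 -0.0004 -0.    ]
tip in face frame mm [-0.5 -1.5  6.5] tilt 0.07 F [-0.62 -0.27 -0.74] Fn -0.52
```

View pics/c6.png

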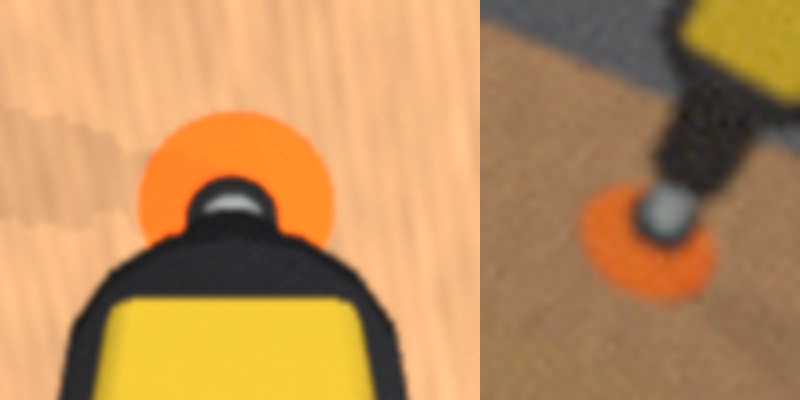

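The wrist view puts the tip within about 0.6 mm of the dot. The side view by eye is ambiguous, so I'll work it out with projected outlines.

Run:
```python
from h import *
p,R0,o=cur();print(p)
th=np.linspace(0,2*np.pi,73)
w=load('pics/w6.png');d=load('pics/s6.png')
for dx in(-.002,-.003,-.004):
  ring=[p+R0@[dx+.007*np.cos(t),.007*np.sin(t),.0842] for t in th]
  qs=(np.array([proj(d,x) for x in ring])+.5-[352,296])*8+[480,0]-.5; qw=(np.array([proj(w,x) for x in ring])+.5-[260,200])*4-.5
  print(dx,'side L',qs[:,0].min().round(),'R',qs[:,0].max().round(),'B',qs[:,1].max().round(),'| wrist L,R,T',qw[:,0].min().round(),qw[:,0].max().round(),qw[:,1].min().round())
dot=[DOT+RF@[.015*np.cos(t),.015*np.sin(t),0] for t in th]
qs=(np.array([proj(d,x) for x in dot])+.5-[352,296])*8+[480,0]-.5; qw=(np.array([proj(w,x) for x in dot])+.5-[260,200])*4-.5
print('dot side LRTB',qs.min(0).round(),qs.max(0).round(),'wrist',qw.min(0).round(),qw.max(0).round())
```

```text
[0.45181314 0.24254558 0.17005163]
-0.002 side L 629.0 R 691.0 B 251.0 | wrist L,R,T 186.0 280.0 170.0
-0.003 side L 630.0 R 693.0 B 248.0 | wrist L,R,T 186.0 280.0 176.0
-0.004 side L 632.0 R 694.0 B 245.0 | wrist L,R,T 186.0 280.0 182.0
dot side LRTB [581. 190.] [714. 301.] wrist [136. 101.] [333. 287.]
```

The two views disagree by under 2 mm, so I'll split the difference. Depth is judged from averaged force, so a free baseline comes first.

```bash
cat >> h.py <<'E'
def avg(k=20):
    f=[];P=[]
    for _ in range(k):
        eyes.grab_frame('side'); o=manip.get_obs(); f.append(rot(RF).T@o['ft_force']); P.append(RF.T@(np.array(o['ee_pos'])-DOT)*1e3)
    f=np.array(f); P=np.array(P); print('Fface',f.mean(0).round(2),'sem',(f.std(0)/k**.5).round(2),'tcp face mm',P.mean(0).round(2),'sd',P.std(0).round(2),'t',o['clock'])
E
python3 -c "
from h import *
avg(24);goal(DOT,-.005)"
```

```text
Fface [-0.58  0.14 -1.7 ] sem [0.08 0.08 0.1 ] tcp face mm [-0.24  1.35 90.63] sd [0.04 0.03 0.05] t 11.9833
t 11.9833 shift mm [ 1.7  0.5 11.4] rv [ 0.0009 -0.0002 -0.    ]
tip in face frame mm [-0.7 -1.6  6.4] tilt 0.05 F [-0.13 -0.6  -1.15] Fn -1.08
```

{"api": "step_arm", "payload": {"series": [[1,0.3,0.2,2,0,0,0],[1,0.5,0.4,4,0,0,0],[1,0.5,0.4,5.5,0,0,0],[1,0.5,0.4,7,0,0,0],[1,0.5,0.4,8.5,0,0,0],[1,0.5,0.4,10,0,0,0],[1,0.5,0.4,10,0,0,0],[1,0.5,0.4,10,0,0,0]]}}

```text
clock: 12.65
ee_pos: [0.4552, 0.2424, 0.1605]
orientation: [162.2, -2.8, 72.1]
ft_force: [-0.9, 1.2, -0.5]
opening: 0.0271
```

```bash
python3 -c "
from h import *
avg(24);goal(DOT,-.005);snap('wrist','pics/w7.png');snap('side','pics/s7.png')"
```

```text
Fface [-1.08 -0.32 -0.29] sem [0.08 0.08 0.1 ] tcp face mm [ 0.17  1.75 80.61] sd [0.02 0.01 0.03] t 13.85
t 13.85 shift mm [1.2 0.1 1.4] rv [ 0.0008 -0.0002 -0.    ]
tip in face frame mm [-0.2 -1.2 -3.6] tilt 0.05 F [-1.24  0.46 -0.52] Fn -0.09
```

The force rise of 1.41 N gives 3.5 mm in, and the geometry gives 3.6 mm. I'll press another 1.4 mm.

{"api": "step_arm", "payload": {"series": [[1,0,0,0.5,0,0,0],[1,0,0,1,0,0,0],[1,0,0,1.4,0,0,0],[1,0,0,1.4,0,0,0],[1,0,0,1.4,0,0,0],[1,0,0,1.4,0,0,0]]}}

```text
clock: 14.45
ee_pos: [0.4557, 0.2423, 0.1592]
orientation: [162.2, -2.8, 72.1]
ft_force: [-2.1, 1.1, 0.0]
opening: 0.027
```

Run:
```python
from h import *
avg(24);goal(DOT,-.005)
p,R0,o=cur()
th=np.linspace(0,2*np.pi,73)
foot=p+R0@[-.003,0,.0842]; foot=foot-n*((foot-DOT)@n)
for c in('wrist','side'):
  d=snap(c,f'pics/{c}8.png'); h=cv2.cvtColor(d['color'],cv2.COLOR_RGB2HSV)
  u,v=map(int,proj(d,DOT)); m=np.zeros(h.shape[:2],bool); s=slice(v-45,v+45),slice(u-45,u+45)
  m[s]=((h[...,0]<12)&(h[...,1]>190)&(h[...,2]>120))[s]
  ys,xs=np.nonzero(m); print(c,'orange n',len(xs),'x',xs.min(),xs.max(),'y',ys.min(),ys.max())
  f=lambda P,r:np.array([proj(d,P+RF@[r*np.cos(t),r*np.sin(t),0]) for t in th])
  for nm,P,r in(('dot',DOT,.015),('foot',foot,.007)): q=f(P,r);print('  model',nm,q.min(0).round(1),q.max(0).round(1))
  if c=='side':
    for y in range(ys.min(),ys.max()+1): print(y,''.join('#' if m[y,x] else '.' for x in range(xs.min(),xs.max()+1)))
```

```text
Fface [-1.54 -0.43  0.52] sem [0.08 0.11 0.1 ] tcp face mm [ 0.2   1.76 79.2 ] sd [0.01 0.01 0.01] t 15.65
t 15.65 shift mm [ 1.2  0.1 -0. ] rv [ 0.0008 -0.0002  0.    ]
tip in face frame mm [-0.2 -1.2 -5. ] tilt 0.05 F [-1.44  0.01 -0.2 ] Fn 0.24
wrist orange n 797 x 293 343 y 234 263
  model dot [292.1 231.1] [343.6 279.5]
  model foot [305.8 246.4] [329.8 268.9]
side orange n 66 x 365 380 y 320 332
  model dot [364.1 319.3] [380.8 333.2]
  model foot [368.9 322.6] [376.6 329. ]
320 .....#..........
321 ..##.#..........
322 ...###..........
323 .####...........
324 ##..............
325 ##...........##.
326 .#.##.........#.
327 ..###.......###.
328 ..####......####
329 ...#.###...#####
330 ....###########.
331 .....#.#.#####..
332 ........####....
```

```bash
python3 -c "
from h import *
print(manip.finish_job())"
```

```text
the job is handed in; nothing more can be done
None
```

The job is handed in at about 16 s of the 43 s allowed, with the tip pressed on the orange dot and the meter still gripped.

- **Label scan:** I took the meter from the black dock and held it over the orange carton's label for about 2 s. The tip was about 49.5 mm off the face, within about 1–2 mm of the label's middle, and the measured tool axis was about 0.1° off my estimate of square.
- **Dot press:** The last check put the tip 5.0 mm in by geometry. The averaged force rise of 2.2 N puts it at 5.5 mm.
- **Disagreement:** The wrist and side cameras differed by 1–2 mm on where the dot's middle lies across the carton. I split the difference, so the tip should be within about 1–1.5 mm of the middle.
- **Not re-checked:** I sent the arm only near the dock and the orange carton, and the forces I read stayed at a few newtons. I did not take a final picture of the other objects on the bench.

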